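# Refit the hob's dried control knob and hold it pressed in

## Task

The gas hob's control knob (the black one with a raised finger bar ending in a pointer) was washed and is hanging on a wire prong of the drying rack. Lift it up off its prong, turn it so the flat in its bore matches the flat on the hob's bare valve stem, push it fully home on the stem, then press it all the way down against the valve spring as you would to light the burner. Finish while you are still holding the knob pressed down; do not press the other hob knob, and leave everything else where it is.

Things in the scene. Friction and masses are not known exactly. Their poses are not given: they have to be found in the camera images.
- knob: the hob's loose control knob, black plastic, 90 g, 37 mm high; round body 46 mm across at the foot, 42 mm at its flat top face, 18 mm up, with a finger bar on that face. Origin: on the axis at the underside; z up, +x towards the pointer end of the bar. It starts upright to a few degrees on one of the rack's four prongs (which one varies), its x within about 1.6 rad of the stem's x
- knob_grip (a point): middle of the knob's finger bar, 27.5 mm above the underside; axes as the knob's. The bar is 44 mm long (x), 13 mm thick (y), flat upright sides from 18 to 37 mm above the underside; a nose 5 mm thick, 18 to 27 mm up, carries on at its +x end to 32 mm from the axis: the pointer
- knob_pointer (a point): tip of the knob's pointer nose, 32 mm from the axis and 22.5 mm above the underside; axes as the knob's
- knob_bore (a point): end (ceiling) of the blind bore in the knob's underside, on the axis, 16 mm above the underside; axes as the knob's. The bore is D-shaped: 13.2 mm in diameter, its flat on the pointer (+x) side 2.6 mm from the axis, mouth bevelled by 1.4 mm. At the start it rests on the tip of the prong
- stem_tip (a point): top end, on the axis, of the hob's bare upright brass valve stem: 12 mm in diameter, 23 mm out of its bezel, with a flat on the +x side 2 mm from the axis along the top 19 mm; x points out of the flat, z up. The knob fits with its x the same way (0.1 rad to spare). Fully home, the end of its bore sits on this point, its underside 7 mm over the bezel. Moves down with the stem
- stem (a joint): how far the bare valve stem is pressed down, in m: 0 at rest, 0.005 at its stop. A spring pushes back with about 3.6 N at the start of the travel and 8 N at the stop; the stem does not turn
- hob: built-in two-burner gas hob, stainless, 500 mm (its x) by 290 mm (its y), 10 mm high, fixed. Origin: underside centre; the two controls are 205 mm from it on the -x side, 65 mm to either side (y); which one is the bare stem varies. Cast-iron pan supports reach 46 mm above the counter
- fitted_knob (a joint): how far the hob's other control, whose knob (same shape) is in place with its top about 60 mm above the counter, is pressed down, in m: 0 at rest, 0.005 at its stop; leave it alone
- rack: drying rack, fixed: white drip tray 200 x 200 x 22 mm with four upright round steel prongs, 5 mm thick, at x, y = +-50 mm; the rounded tips are 85 mm above the counter. Origin: underside centre
- oven_knob: the pizza oven's washed knob, hanging on another prong: black, round, stepped, no bar, 60 mm across, 30 mm high; origin at the underside; bystander
- cutter: steel pastry ring, 60 mm across, 35 mm high, standing on the tray round a third prong; bystander
- pan: small shallow aluminium pan, 140 mm across, 40 mm high, on the pan support of the burner nearer the controls, its bottom 46 mm above the counter; origin at the underside; bystander
- ramekin: white ceramic ramekin, 90 mm across, 45 mm high; origin at the underside; bystander
- spice_jar: glass spice jar with a red cap, 46 mm across, 100 mm high; origin at the underside; bystander
- scraper: stainless dough scraper with a wooden handle, 150 x 111 x 20 mm, lying flat; bystander
- rolling_pin: short beech rolling pin, 276 mm long with handles (along its x), 40 mm thick; origin under its middle; bystander
- brush: green silicone brush, 180 mm long, lying flat; bystander

How it is judged:
By the outcome, as a careful person would: the job done as asked, in the order asked, and still so for the second after the job is handed in, while the arm keeps its last pose, push and grip.
It also fails if it takes over 48 s, if anything falls off the work surface, if the arm or the gripper's body presses on something with over 40 N, if the wrist force passes 120 N, or if a joint passes its speed limit or range.

## Robot

A 6-joint arm with a two-finger parallel gripper is mounted at the origin on the work surface. World frame = base frame: x ahead of the robot, y to its left, z up, the work surface at z = 0. Lengths are in m, angles in degrees, forces in N, time in s.
With the tool pointing down it reaches from about 0.25 to 0.775 m from the base axis. Payload 4 kg.
Tool frame: the origin (TCP) lies at the very end of the fingers, on their centre line; the grasp point (between the pads) lies 19 mm behind it (ctrl.pinch_z is the distance from the TCP to the grasp point, in m); z points along the fingers, y is the line along which they close (so a half turn about z gives the same grasp; the last joint's range is limited). The gripper opens to 94 mm and grips with 3 to 60 N. Pads are 16 mm wide; open, the fingers measure 119 mm over their backs; the gripper's body (75 mm by 177 mm) begins 78 mm behind the grasp point.
Start: joints at [-73.688, 4.996, 78.535, -0, 96.463, -5.907], TCP at [0.208, -0.509, 0.166] pointing down, gripper open.
Joint ranges: [-177.83, 177.83], [-43.37, 116.18], [15.69, 146.23], [-61.86, 241.86], [9.47, 152.12], [-147.06, 147.06]. Speed limits (degrees/s): [159.86, 159.86, 180, 180, 180, 180].

## Interface

Orientations are given as a 3x3 rotation matrix whose columns are the frame's x, y, z axes.
In Python, from bench import ctrl, camera, models gives the robot as it stands.
- The arm moves only by the tool step_arm, never from a script. Its argument "steps" is a list of rows, each an object with "linear": the shift along the tool's x, y, z scaled (see below), a list of three; "twist": the turn about the tool's z scaled (see below). In form: [{"linear": [dx, dy, dz], "twist": twist}, ...]. A call has 1 to 20 rows; each row shifts and turns the commanded pose from where the row before left it, along the tool's axes as they then stand; what a row does not reach is not made up. The controller multiplies each number of a shift by 20 mm and each number of a turn by 5 degrees. A row lasts 1/10 s, in which the tool goes at most 50 mm and 8.59 degrees, less where a joint would pass 70% of its speed; a pose out of reach is approached as far as the arm can. A call with a number of a shift or a turn outside -1 to 1 is refused whole. A call with a gripper value outside its range is refused whole. "grip" is the closure, from -1 (fully open) to 1 (shut), set as the call begins (left out, the last holds). The fingers move at their own pace and stop on an object; "squeeze" is the grip in N (left out, the last holds). Time passes only in rows, so rows that do not move let the fingers close. It gives the time, the measured TCP pose, the force, the opening and the grip force at its end, in the units of the state.
- ctrl.sense(): the state, without advancing time (a new reading comes with each control period).
- camera(name): name is "scene" or "top" or "wrist"; returns a dict with "image" (400x640x3 uint8, blue, green, red), "range_z" (400x640 float32, m along the optical axis (not along the pixel's ray), 0 where there is no reading), "vertical_fov" (degrees; the focal length in pixels is half the picture's height over the tangent of half this angle, whatever the lens; pixels are square), "cx", "cy" (the principal point, pixels), "dist_coeffs" ([k1, k2, p1, p2, k3] as OpenCV has them; the pictures are not rectified), "T" (4x4, takes a point from camera to world coordinates); the wrist camera has in their place "tool_from_camera" (4x4, takes a point from camera to tool coordinates, whose origin is the TCP and whose axes are the flange's). Camera axes: x right, y down, z forward; pixel columns grow to the right and rows downward; lengths in m; the calibration is good to about 2 mm. A picture is of the moment at which its call begins: read the wrist's pose just before it.
- ctrl.close_job(): hands the job in; it is judged then, once.
Trained networks look in a picture, given as the dict that the camera call returned (one of the last four; its "shot" number tells which), for a name from the list of things; names that differ only in an ending like _2 or _b are one class to them, and where a whole thing is asked for, a point or a joint stands for the part that bears it (a point fixed in the world has none). Each returns a list of dicts, best first, with "score" (0 to 1); they miss things now and then, are a little off and sometimes report something else, mostly with a low value. They report only what shows in the picture. A call takes as long as a camera call.
- models.cut_out(picture, query): "pixels" (400x640 bool, what is visible of it) and "extent" ([left, top, right, bottom] in pixels, round what is visible of it).
- models.mark_of(picture, query): "uv" ([column, row] in pixels: a listed point, or the origin of a listed thing).
The state is a dict: "time": time; "q": joint angles; "dq": joint speeds; "effort": joint torques, N m; "tool_pos": TCP position; "ee_rot": TCP orientation; "ft_force": force on the tool from outside, world axes, zero at the start; "wrist_torque": the same for the moment, N m; "grip_width": finger opening in m; "gripper_force": force on a finger pad.
Only numpy, scipy, OpenCV 4.12 (cv2) and the standard library are available. Lean on these libraries where they do the work, as an engineer would, in place of code of your own. Each camera call takes 0.05 s, during which the arm holds its last target. There are 200 camera calls.

## Working session

There is one attempt and no reset: what is moved stays moved. The work goes in short steps, Python scripts to look and compute and a tool call to move; the robot and the scene stay as the last step left them, time stands still between calls to the robot, and variables do not carry over. Pictures are saved under pics/ and viewed, at most 10 in all, crops included, and the job is handed in when it is done.

Besides the shell and the picture viewer there is one more tool, called after ">>>" as name([rows], argument=value, ...), one row to a line, values as JSON. step_arm: Moves the arm, as the interface text tells. Shifts and turns lie within -1 to 1; 1 stands for 20 mm of shift or 5 degrees of turn. Its arguments: {"type":"object","properties":{"steps":{"type":"array","items":{"type":"object","properties":{"linear":{"type":"array","items":{"type":"number"}},"twist":{"type":"number"}}}},"grip":{"type":"number"},"squeeze":{"type":"number"}},"required":["steps"]}

```bash
mkdir -p pics; cat > h.py <<'E'
import numpy as np, cv2
from bench import ctrl, camera, models
def K(p):
    f=p["image"].shape[0]/2/np.tan(np.radians(p["vertical_fov"]/2))
    return np.array([[f,0,p["cx"]],[0,f,p["cy"]],[0,0,1.]])
def pose(p,s=None):
    if "T" in p: return np.array(p["T"])
    T=np.eye(4);T[:3,:3]=s["ee_rot"];T[:3,3]=s["tool_pos"]
    return T@np.array(p["tool_from_camera"])
def rays(p,uv):
    n=cv2.undistortPoints(np.array(uv,float).reshape(-1,1,2),K(p),np.array(p["dist_coeffs"],float)).reshape(-1,2)
    return np.c_[n,np.ones(len(n))]
def at_z(p,T,uv,z):
    r=rays(p,uv)@T[:3,:3].T
    return T[:3,3]+r*((z-T[2,3])/r[:,2])[:,None]
def cloud(p,T,mask):
    v,u=np.nonzero(mask&(p["range_z"]>0))
    r=rays(p,np.c_[u,v])*p["range_z"][v,u][:,None]
    return r@T[:3,:3].T+T[:3,3], np.c_[u,v]
E
python3 - <<'E'
from h import *
for n in ["scene","top"]:
    p=camera(n);cv2.imwrite(f"pics/{n}.png",p["image"]);T=pose(p);print(n,T[:3,3].round(3),p["vertical_fov"])
    for q in ["knob","knob_grip","knob_pointer","stem_tip","hob","rack","fitted_knob"]:
        try:
            m=models.mark_of(p,q)[:2]
            print(q,[(np.round(x["uv"],1).tolist(),round(x["score"],2)) for x in m], at_z(p,T,m[0]["uv"],{"knob":.069,"knob_grip":.0965,"knob_pointer":.0915,"stem_tip":.05,"hob":0,"rack":0,"fitted_knob":.05}[q]).round(4) if m else "")
        except Exception as e: print(q,e)
    c=models.cut_out(p,"knob")
    for k in c[:2]:
        print("cut",k["extent"],k["score"]);X,_=cloud(p,T,k["pixels"]);print(len(X),np.median(X,0).round(4),X[:,2].max().round(4))
E
```

```text
scene [ 1.323 -1.269  1.068] 44.70855020339171
knob [([310.7, 177.7], 0.42)] [[0.4779 0.2125 0.069 ]]
knob_grip [([314.7, 172.3], 0.6)] [[0.4927 0.2175 0.0965]]
knob_pointer [([313.5, 175.5], 0.66), ([319.4, 174.9], 0.43)] [[0.4974 0.2002 0.0915]]
stem_tip [([265.1, 227.5], 0.38), ([337.4, 153.2], 0.24)] [[ 0.5039 -0.1465  0.05  ]]
hob [([305.4, 261.7], 0.89)] [[ 0.6902 -0.1776  0.    ]]
rack [([332.0, 192.9], 0.64), ([333.3, 191.4], 0.16)] [[0.5565 0.2564 0.    ]]
fitted_knob it knows: brush, cutter, hob, knob, knob_bore, knob_grip, knob_pointer, oven_knob, pan, rack, ramekin, rolling_pin, scraper, spice_jar, stem_tip
cut [308.0, 173.6, 319.0, 182.5] 0.44
98 [0.4968 0.1985 0.0897] 0.1096
top [4.410e-01 1.000e-03 2.006e+00] 45.01578223590333
knob [([260.5, 222.5], 0.43)] [[0.4816 0.2165 0.069 ]]
knob_grip [([269.9, 194.8], 0.64), ([262.9, 219.3], 0.46)] [[0.5912 0.1776 0.0965]]
knob_pointer [([262.9, 210.6], 0.58)] [[0.5285 0.2051 0.0915]]
stem_tip [([262.9, 217.2], 0.41)] [[0.5036 0.2091 0.05  ]]
hob [([358.8, 170.1], 0.96)] [[ 0.7052 -0.1843  0.    ]]
rack [([257.6, 206.3], 0.81)] [[0.5504 0.2372 0.    ]]
fitted_knob it knows: brush, cutter, hob, knob, knob_bore, knob_grip, knob_pointer, oven_knob, pan, rack, ramekin, rolling_pin, scraper, spice_jar, stem_tip
cut [257.8, 213.8, 268.2, 226.6] 0.64
118 [0.491  0.2062 0.0885] 0.1175
```

```bash
python3 - <<'E'
import cv2,numpy as np
a=cv2.imread("pics/top.png")[130:290,220:440]
b=cv2.imread("pics/scene.png")[120:300,220:440]
f=lambda i:cv2.resize(i,None,fx=3.6,fy=3.6,interpolation=cv2.INTER_CUBIC)
cv2.imwrite("pics/topc.png",f(a));cv2.imwrite("pics/scenec.png",cv2.resize(b,None,fx=3.2,fy=3.2,interpolation=cv2.INTER_CUBIC))
E
```

```text
(no output)
```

View pics/topc.png

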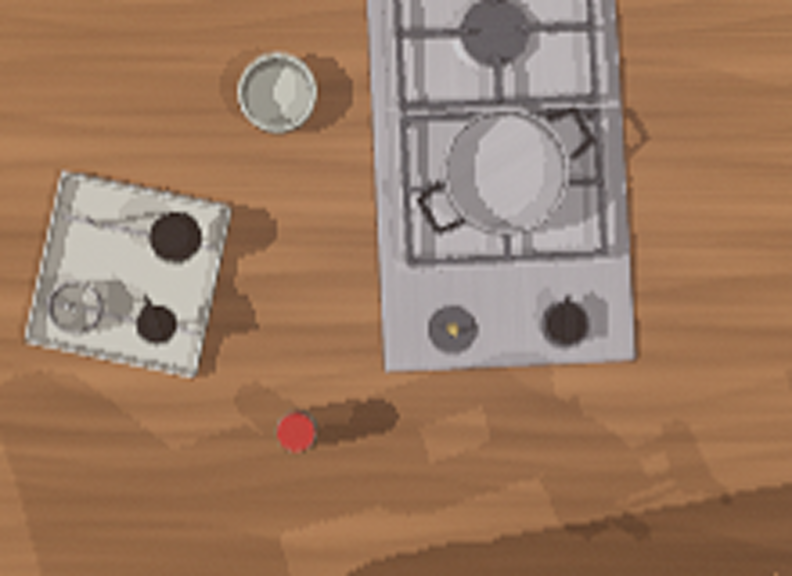

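View pics/scenec.png

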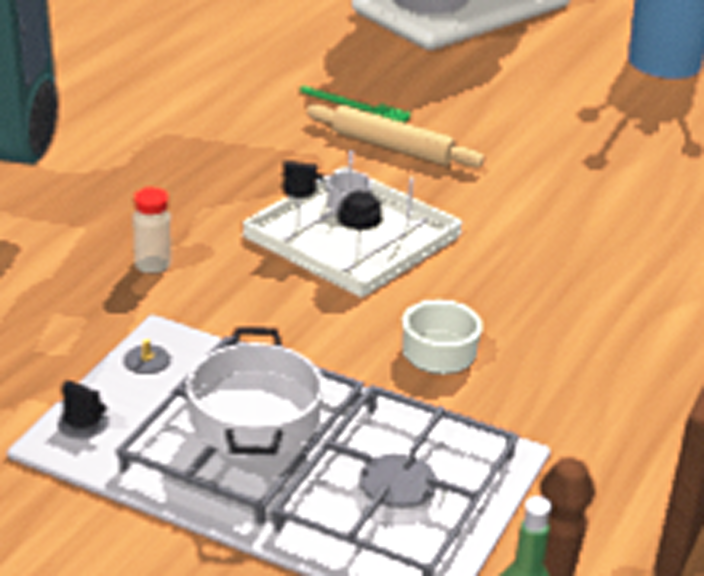

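The top view shows our knob at about px (263.6, 219.7) with its pointer up and to the left. The bare brass stem is at about (346, 221), and the fitted knob is to its right. The scene view agrees.

```bash
python3 - <<'E'
from h import *
p=camera("top");T=pose(p)
print("knob",at_z(p,T,[263.6,219.7],.1).round(4),"ptr",at_z(p,T,[260.8,213.3],.0915).round(4),"stem",at_z(p,T,[345.8,221.4],.033).round(4), "fitted",at_z(p,T,[377.5,219.7],.06).round(4))
s=ctrl.sense();print(np.round(s["ee_rot"],3),s["tool_pos"],s["time"],s["ft_force"],s["grip_width"])
w=camera("wrist");print(np.round(w["tool_from_camera"],3),w["vertical_fov"])
R=np.array(s["ee_rot"])
for t in ([.49,.207,.26],[.497,-.14,.26]): print(R.T@(np.array(t)-s["tool_pos"]))
E
```

```text
knob [[0.4921 0.2009 0.1   ]] ptr [[0.5177 0.2133 0.0915]] stem [[ 0.4893 -0.1281  0.033 ]] fitted [[ 0.4963 -0.2544  0.06  ]]
[[ 0.926  0.378  0.   ]
 [ 0.378 -0.926 -0.   ]
 [-0.     0.    -1.   ]] [ 0.20796939 -0.50918876  0.16552874] 0.85 [ 0.06825383 -0.19069027 -0.24037336] 0.09380831692975669
[[-0.001 -0.971 -0.239  0.07 ]
 [ 1.    -0.    -0.002 -0.   ]
 [ 0.001 -0.239  0.971 -0.219]
 [ 0.     0.     0.     1.   ]] 67.12119629230457
[ 0.53190042 -0.55635909 -0.09454595]
[ 0.40717098 -0.23247552 -0.09450281]
```

>>> step_arm([
  {"linear":[1,-0.6,-0.25],"twist":0},
  {"linear":[1,-0.6,-0.25],"twist":0},
  {"linear":[1,-0.6,-0.25],"twist":0},
  {"linear":[1,-0.6,-0.25],"twist":0},
  {"linear":[1,-0.6,-0.25],"twist":0},
  {"linear":[1,-0.6,-0.25],"twist":0},
  {"linear":[1,-0.6,-0.25],"twist":0},
  {"linear":[1,-0.6,-0.25],"twist":0},
  {"linear":[1,-0.6,-0.25],"twist":0},
  {"linear":[1,-0.6,-0.25],"twist":0},
  {"linear":[1,-0.6,-0.25],"twist":0},
  {"linear":[1,-0.6,-0.25],"twist":0},
  {"linear":[1,-0.6,-0.25],"twist":0},
  {"linear":[1,-0.6,-0.25],"twist":0},
  {"linear":[1,-0.6,-0.25],"twist":0},
  {"linear":[1,-0.6,-0.25],"twist":0},
  {"linear":[1,-0.6,-0.25],"twist":0},
  {"linear":[1,-0.6,-0.25],"twist":0},
  {"linear":[1,-0.6,-0.25],"twist":0},
  {"linear":[1,-0.6,-0.25],"twist":0},
])

```text
time: 2.9
tool_pos: [0.488, -0.1349, 0.2658]
ee_rot: [[0.926, 0.378, 0.0], [0.378, -0.926, -0.0], [0.0, 0.0, -1.0]]
ft_force: [0.1, 0.7, 1.1]
grip_width: 0.094
gripper_force: 0.0
```

>>> step_arm([
  {"linear":[0,0,0],"twist":0},
  {"linear":[0,0,0],"twist":0},
  {"linear":[0,0,0],"twist":0},
])

```text
time: 3.2
tool_pos: [0.487, -0.1364, 0.2652]
ee_rot: [[0.926, 0.377, -0.001], [0.377, -0.926, -0.0], [-0.001, 0.0, -1.0]]
ft_force: [-0.1, -0.6, -0.3]
grip_width: 0.094
gripper_force: 0.0
```

```bash
cat > look.py <<'E'
from h import *
import sys
zs={"knob":.069,"knob_grip":.0965,"knob_pointer":.0915,"stem_tip":.033,"hob":0,"rack":0}
s=ctrl.sense();p=camera("wrist");T=pose(p,s)
cv2.imwrite(sys.argv[1],p["image"]);np.savez("last.npz",img=p["image"],rz=p["range_z"],T=T,K=K(p),d=p["dist_coeffs"])
print(s["time"],np.round(s["tool_pos"],4),np.round(s["ee_rot"],3).tolist())
for q in sys.argv[2:]:
    for m in models.mark_of(p,q)[:2]: print(q,np.round(m["uv"],1),round(m["score"],2),at_z(p,T,m["uv"],zs[q])[0].round(4))
E
python3 look.py pics/w1.png stem_tip hob knob_grip knob_pointer
```

```text
3.2 [ 0.487  -0.1364  0.2652] [[0.926, 0.377, -0.001], [0.377, -0.926, -0.0], [-0.001, 0.0, -1.0]]
stem_tip [315.  167.7] 0.58 [ 0.4905 -0.1282  0.033 ]
knob_grip [58.9 66.4] 0.71 [0.4972 0.21   0.0965]
knob_grip [95.4 31.3] 0.6 [0.5522 0.1763 0.0965]
knob_pointer [58.3 40.8] 0.8 [0.5252 0.2206 0.0915]
```

View pics/w1.png

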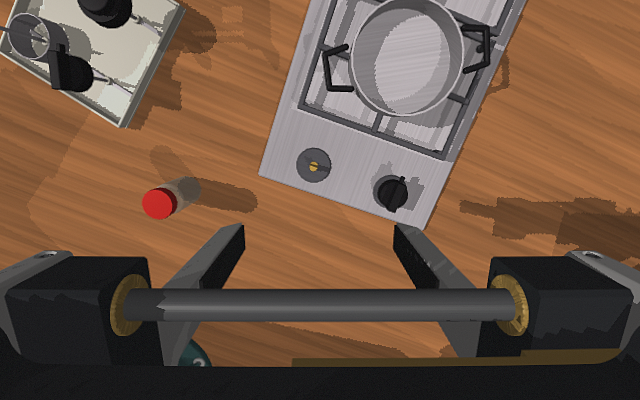

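The wrist view shows the bare stem at (315, 167), the fitted knob at (392, 192) and our knob in the top left at about (62, 68). I'll go lower for a closer look at the stem's flat.

>>> step_arm([
  {"linear":[-0.2,-0.4,1],"twist":0},
  {"linear":[-0.2,0,1],"twist":0},
  {"linear":[-0.2,0,1],"twist":0},
  {"linear":[-0.2,0,1],"twist":0},
  {"linear":[-0.2,0,1],"twist":0},
  {"linear":[0,0,0.5],"twist":0},
  {"linear":[0,0,0],"twist":0},
  {"linear":[0,0,0],"twist":0},
  {"linear":[0,0,0],"twist":0},
])

```text
time: 4.35
tool_pos: [0.4669, -0.1362, 0.1569]
ee_rot: [[0.926, 0.378, 0.002], [0.378, -0.926, -0.001], [0.002, 0.002, -1.0]]
ft_force: [-0.5, 1.1, 1.0]
grip_width: 0.094
gripper_force: 0.0
```

```bash
sed -i 's/"stem_tip":.033/"stem_tip":.039/' look.py
python3 look.py pics/w2.png stem_tip hob
python3 - <<'E'
import cv2,numpy as np
from h import cloud
z=np.load("last.npz");im=z["img"];p=dict(image=im,range_z=z["rz"])
T=z["T"];K=z["K"];d=z["d"]
P=(np.linalg.inv(T)@np.array([.4905,-.1282,.039,1]))[:3]
uv=cv2.projectPoints(P.reshape(1,1,3),np.zeros(3),np.zeros(3),K,d)[0].ravel();print(uv)
u,v=int(uv[0]),int(uv[1]);c=im[max(v-40,0):v+40,u-50:u+50]
cv2.imwrite("pics/w2c.png",cv2.resize(c,None,fx=7,fy=7,interpolation=cv2.INTER_CUBIC));print(u-50,v-40)
E
```

```text
4.35 [ 0.4669 -0.1362  0.1569] [[0.926, 0.378, 0.002], [0.378, -0.926, -0.001], [0.002, 0.002, -1.0]]
stem_tip [320.8 164.1] 0.52 [ 0.4925 -0.1279  0.039 ]
hob [320.1 164.1] 0.18 [ 0.4877 -0.1292  0.    ]
[320.37519196 165.80980905]
270 125
```

View pics/w2c.png

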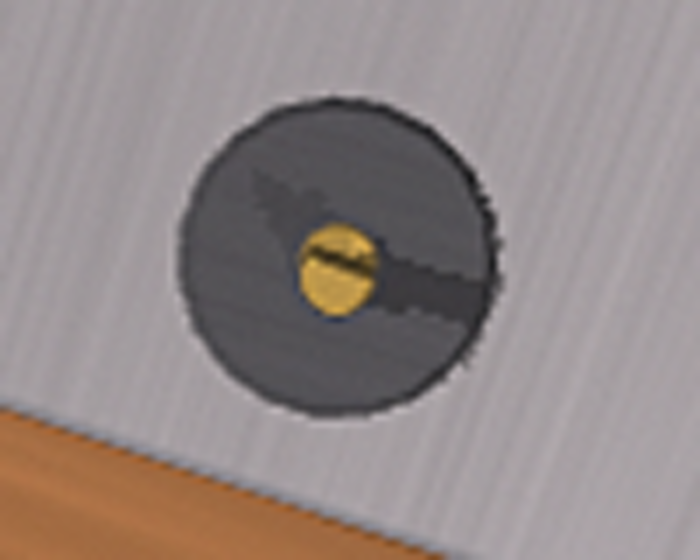

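The crop shows the stem top at about (318, 163) full-frame. The dark line is its flat, facing up-image and roughly parallel to the hob's front edge. I'll go closer to get the angle.

>>> step_arm([
  {"linear":[0,-0.1,1],"twist":0},
  {"linear":[0,-0.1,1],"twist":0},
  {"linear":[0,0,1],"twist":0},
  {"linear":[0,0,0.5],"twist":0},
  {"linear":[0,0,0],"twist":0},
  {"linear":[0,0,0],"twist":0},
  {"linear":[0,0,0],"twist":0},
])

```text
time: 5.2
tool_pos: [0.4654, -0.1326, 0.0869]
ee_rot: [[0.926, 0.378, 0.002], [0.378, -0.926, -0.001], [0.002, 0.002, -1.0]]
ft_force: [-0.1, 0.3, -0.1]
grip_width: 0.0938
gripper_force: 0.0
```

```bash

python3 look.py pics/w3.png stem_tip
python3 - <<'E'
import cv2,numpy as np
from h import *
z=np.load("last.npz");im=z["img"];T=z["T"];K_=z["K"];d=z["d"]
hsv=cv2.cvtColor(im,cv2.COLOR_BGR2HSV)
P=(np.linalg.inv(T)@np.array([.4915,-.128,.039,1]))[:3]
uv=cv2.projectPoints(P.reshape(1,1,3),np.zeros(3),np.zeros(3),K_,d)[0].ravel();print(uv)
u,v=np.round(uv).astype(int);h=20
g=hsv[v-h:v+h,u-h:u+h]
m=(g[...,1]>100)
print(u-h,v-h)
for r in range(v-14,v+14): print(r,' '.join('%3d'%x if s>90 else ' . ' for x,s in zip(hsv[r,u-14:u+14,2],hsv[r,u-14:u+14,1])))
c=im[v-30:v+30,u-40:u+40]
cv2.imwrite("pics/w3c.png",cv2.resize(c,None,fx=9,fy=9,interpolation=cv2.INTER_NEAREST));print(u-40,v-30)
E
```

```text
5.2 [ 0.4654 -0.1326  0.0869] [[0.926, 0.378, 0.002], [0.378, -0.926, -0.001], [0.002, 0.002, -1.0]]
stem_tip [321.3 174.5] 0.75 [ 0.4906 -0.1245  0.039 ]
[325.33871827 175.04168579]
305 155
161  .   .   .   .   .   .   .   .   .   .   .   .   .   .   .   .   .   .   .   .   .   .   .   .   .   .   .   . 
162  .   .   .   .   .   .   .   .   .   .   .   .   .   .   .   .   .   .   .   .   .   .   .   .   .   .   .   . 
163  .   .   .   .   .   .   .   .   .   .   .   .   .   .   .   .   .   .   .   .   .   .   .   .   .   .   .   . 
164  .   .   .   .   .   .   .   .   .   .   97  .   .   .   .   .   .   .   .   .   .   .   .   .   .   .   .   . 
165  .   .   .   .   .   .   .   99 143 162 178 181 164 119  92  .   .   .   .   .   .   .   .   .   .   .   .   . 
166  .   .   .   .   .   .  111 170 179 176 169 170 172 172 179 133  .   .   .   .   .   .   .   .   .   .   .   . 
167  .   .   .   .   .  110 165 176 173 175 169 168 166 164 197 214 141  .   .   .   .   .   .   .   .   .   .   . 
168  .   .   .   .   .  139 103 132 142 164 167 170 168 169 193 198 178 101  .   .   .   .   .   
[... 1646 characters left out ...]
  .   .   .   .   .   .   .   .   .   .   .   .   .   .   .   .   .   .   .   .   .   .   .   .   .   .   .   . 
184  .   .   .   .   .   .   .   .   .   .   .   .   .   .   .   .   .   .   .   .   .   .   .   .   .   .   .   . 
185  .   .   .   .   .   .   .   .   .   .   .   .   .   .   .   .   .   .   .   .   .   .   .   .   .   .   .   . 
186  .   .   .   .   .   .   .   .   .   .   .   .   .   .   .   .   .   .   .   .   .   .   .   .   .   .   .   . 
187  .   .   .   .   .   .   .   .   .   .   .   .   .   .   .   .   .   .   .   .   .   .   .   .   .   .   .   . 
188  .   .   .   .   .   .   .   .   .   .   .   .   .   .   .   .   .   .   .   .   .   .   .   .   .   .   .   . 
285 145
```

View pics/w3c.png

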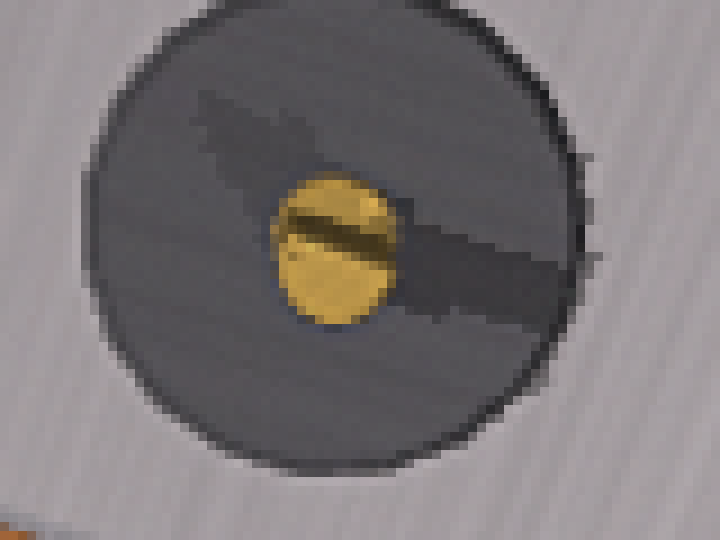

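```bash

cat > stem.py <<'E'
from h import *
from scipy.optimize import least_squares
z=np.load("last.npz");im=z["img"];T=z["T"]
p=dict(image=im,dist_coeffs=z["d"]);_K=z["K"]
import h; h.K=lambda p:_K
L=at_z(p,T,[[317,170.4],[319,171.2],[321,172],[323,172.7],[325,173.5],[327,174.2]],.039)
c=np.polyfit(L[:,1],L[:,0],1);n=np.array([1,-c[0]]);n/=np.linalg.norm(n)
print("flat normal yaw",np.degrees(np.arctan2(n[1],n[0])))
# outline of top face (half-level crossings by eye from the value table)
B=at_z(p,T,[[315.7,173],[315.7,175],[316,176.5],[316.5,177.5],[317,178.4],[318,179.4],[319.5,180.2],[322,180.6],[324,180.3],[325.7,179],[326.8,178],[327.5,177],[328.3,175.5]],.039)[:,:2]
r=least_squares(lambda q:np.hypot(*(B-q).T)-.006,B.mean(0));print("centre R6",r.x,r.fun.round(4))
print("flat dist",(L[:,:2]-r.x)@n)
g=cv2.cvtColor(im,cv2.COLOR_BGR2HSV);m=(g[...,1]<60)&(g[...,2]<105)&(g[...,2]>60)
m=m.astype(np.uint8);k,l,s,_=cv2.connectedComponentsWithStats(m);i=l[178,300];print("bezel px",s[i])
cn=max(cv2.findContours(cv2.morphologyEx((l==i).astype(np.uint8),cv2.MORPH_CLOSE,np.ones((25,25))),0,1)[0],key=len).reshape(-1,2)
E=at_z(p,T,cn.astype(float),.016)[:,:2];r2=least_squares(lambda q:np.hypot(*(E-q[:2]).T)-q[2],[*E.mean(0),.026],loss="soft_l1",f_scale=.0005);print("bezel",r2.x)
E
python3 stem.py
python3 - <<'E'
from h import *
p=camera("top");T=pose(p)
m=models.cut_out(p,"hob")[0]["pixels"].astype(np.uint8)
b=cv2.minAreaRect(np.argwhere(m)[:,::-1].astype(np.float32));q=cv2.boxPoints(b);W=at_z(p,T,q,.01)[:,:2];print(W.round(3))
e=np.roll(W,-1,0)-W;print(np.hypot(*e.T).round(3),np.degrees(np.arctan2(e[:,1],e[:,0])).round(1))
E
```

```text
flat normal yaw 1.2263070565067804
centre R6 [ 0.49137448 -0.12479091] [-0.0004 -0.0003 -0.0001 -0.0001  0.0001  0.0002  0.0002  0.0001  0.0001
 -0.0002 -0.0002 -0.0003 -0.0001]
flat dist [0.00129608 0.00126247 0.00122887 0.00127927 0.00124574 0.0012963 ]
bezel px [ 294  143   57   55 2085]
bezel [ 0.49049947 -0.12440106  0.02605692]
[[ 0.94  -0.022]
 [ 0.957 -0.317]
 [ 0.456 -0.339]
 [ 0.44  -0.05 ]]
[0.296 0.502 0.29  0.501] [ -86.5 -177.5   93.2    3.2]
```

>>> step_arm([
  {"linear":[0,0,-1],"twist":0},
  {"linear":[0,0,-1],"twist":0},
  {"linear":[0,-0.4,-1],"twist":0},
  {"linear":[0.4,-0.95,-0.5],"twist":0},
  {"linear":[0.4,-0.95,-0.5],"twist":0},
  {"linear":[0.4,-0.95,-0.2],"twist":0},
  {"linear":[0.4,-0.95,0],"twist":0},
  {"linear":[0.4,-0.95,0],"twist":0},
  {"linear":[0.4,-0.95,0],"twist":0},
  {"linear":[0.4,-0.95,0],"twist":0},
  {"linear":[0.4,-0.95,0],"twist":0},
  {"linear":[0.4,-0.95,0],"twist":0},
  {"linear":[0.4,-0.95,0],"twist":0},
  {"linear":[0.4,-0.95,0],"twist":0},
  {"linear":[0.4,-0.95,0],"twist":0},
  {"linear":[0.4,-0.95,0],"twist":0},
  {"linear":[0.4,-0.95,0],"twist":0},
  {"linear":[0.4,-0.95,0],"twist":0},
  {"linear":[0.4,-0.4,0],"twist":0},
])

```text
time: 7.3
tool_pos: [0.469, 0.1963, 0.1698]
ee_rot: [[0.925, 0.38, 0.001], [0.38, -0.925, 0.0], [0.001, -0.0, -1.0]]
ft_force: [-0.1, 0.3, 0.4]
grip_width: 0.0939
gripper_force: 0.0
```

>>> step_arm([
  {"linear":[0,0,0],"twist":0},
  {"linear":[0,0,0],"twist":0},
  {"linear":[0,0,0],"twist":0},
])

```text
time: 7.6
tool_pos: [0.4693, 0.194, 0.1695]
ee_rot: [[0.926, 0.377, 0.0], [0.377, -0.926, -0.001], [-0.0, 0.001, -1.0]]
ft_force: [0.0, -0.0, -0.3]
grip_width: 0.0938
gripper_force: 0.0
```

```bash

python3 look.py pics/w4.png knob_grip knob_pointer knob
python3 - <<'E'
import cv2
im=cv2.imread("pics/w4.png")[40:240,190:450]
cv2.imwrite("pics/w4c.png",cv2.resize(im,None,fx=3,fy=3,interpolation=cv2.INTER_CUBIC))
E
```

```text
7.6 [0.4693 0.194  0.1695] [[0.926, 0.377, 0.0], [0.377, -0.926, -0.001], [-0.0, 0.001, -1.0]]
knob_pointer [313.5 131.9] 0.7 [0.5254 0.2228 0.0915]
knob [314.  163.3] 0.91 [0.4947 0.2103 0.069 ]
```

View pics/w4c.png

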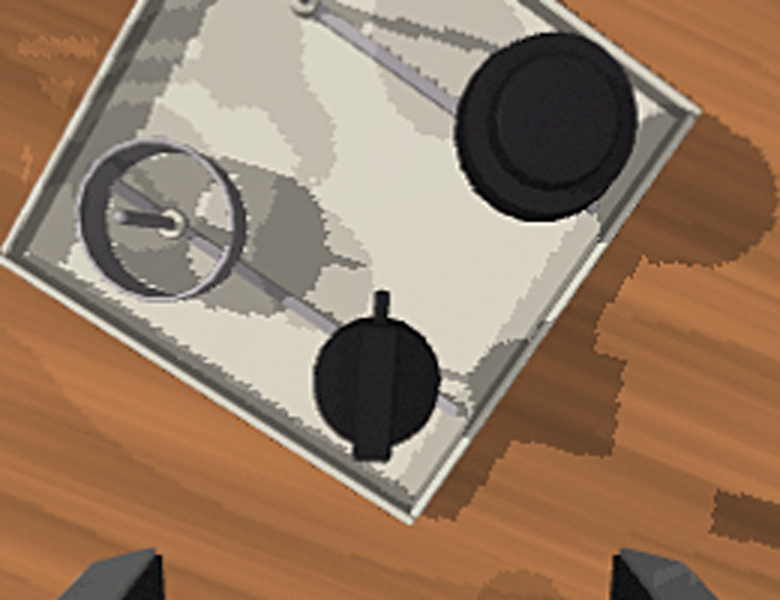

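```bash
cat > kn.py <<'E'
from h import *
import h
z=np.load("last.npz");T=z["T"];p=dict(image=z["img"],dist_coeffs=z["d"]);_K=z["K"];h.K=lambda p:_K
f=lambda x,y,zz:at_z(p,T,[190+x/3,40+y/3],zz)[0][:2]
tail=f(373,459,.106);tip=f(382,292,.096)
d=tip-tail;print("tail",tail,"tip",tip,"len",np.hypot(*d),"yaw",np.degrees(np.arctan2(d[1],d[0])))
u=d/np.hypot(*d);print("axis from tail",tail+.022*u,"from tip",tip-.032*u)
# median of depth points on the black blob, bar-top level
m=np.zeros((400,640),bool);m[135:196,290:340]=1
m&=(p["image"].max(2)<60)
p["range_z"]=z["rz"];X,uv=cloud(p,T,m)
for a,b in((.101,.112),(.084,.09)):
    s=X[(X[:,2]>a)&(X[:,2]<b)];print(a,len(s),s.mean(0).round(4),s[:,2].std());
    if len(s)>20:
        r=cv2.minAreaRect((s[:,:2]*1000).astype(np.float32));print(r)
        c,R=cv2.minEnclosingCircle((s[:,:2]*1000).astype(np.float32));print(c,R)
E
python3 kn.py
```

```text
tail [0.47287035 0.20051877] tip [0.52218182 0.21745108] len 0.052137550516534036 yaw 18.951181967611223
axis from tail [0.49367786 0.20766354] from tip [0.49191636 0.20705869]
0.101 609 [0.4935 0.2085 0.1051] 0.000833234483893524
((492.50311279296875, 208.23388671875), (43.3828010559082, 12.990435600280762), 18.208538055419922)
(492.5423583984375, 208.36859130859375) 21.94513511657715
0.084 775 [0.493  0.208  0.0863] 0.0006797529028031487
((493.5815734863281, 208.40570068359375), (40.6697998046875, 40.445098876953125), 21.548471450805664)
(493.0509948730469, 208.10211181640625) 21.26215362548828
```

Bar-top size is 43.4 × 13 mm and the face is at z = 0.0863, both matching the given knob sizes. The axis is at (0.493, 0.208) with a yaw of 18.5°. Now I'll line up and lower onto the bar.

>>> step_arm([
  {"linear":[0.68,-0.2,0],"twist":0.72},
  {"linear":[0.68,0,0.5],"twist":0},
  {"linear":[0,0,0.8],"twist":0},
  {"linear":[0,0,0.8],"twist":0},
  {"linear":[0,0,0.8],"twist":0},
  {"linear":[0,0,0.6],"twist":0},
  {"linear":[0,0,0.3],"twist":0},
  {"linear":[0,0,0],"twist":0},
  {"linear":[0,0,0],"twist":0},
  {"linear":[0,0,0],"twist":0},
])

```text
time: 8.8
tool_pos: [0.4938, 0.2082, 0.0946]
ee_rot: [[0.948, 0.319, 0.002], [0.319, -0.948, 0.001], [0.002, 0.0, -1.0]]
ft_force: [0.5, 0.8, 0.0]
grip_width: 0.0939
gripper_force: 0.0
```

>>> step_arm([
  {"linear":[0,0,0.2],"twist":0},
  {"linear":[0,0,0],"twist":0},
  {"linear":[0,0,0],"twist":0},
])

```text
time: 9.1
tool_pos: [0.4931, 0.2081, 0.0894]
ee_rot: [[0.948, 0.319, -0.0], [0.319, -0.948, -0.0], [-0.0, 0.0, -1.0]]
ft_force: [0.2, 0.8, 0.5]
grip_width: 0.0942
gripper_force: 0.0
```

>>> step_arm([
  {"linear":[0,0,0]},
  {"linear":[0,0,0]},
  {"linear":[0,0,0]},
  {"linear":[0,0,0]},
  {"linear":[0,0,0]},
  {"linear":[0,0,0]},
  {"linear":[0,0,0]},
  {"linear":[0,0,0]},
  {"linear":[0,0,0]},
  {"linear":[0,0,0]},
], grip=1, squeeze=35)

```text
$.steps[0]: bad value
```

>>> step_arm([
  {"linear":[0,0,0],"twist":0},
  {"linear":[0,0,0],"twist":0},
  {"linear":[0,0,0],"twist":0},
  {"linear":[0,0,0],"twist":0},
  {"linear":[0,0,0],"twist":0},
  {"linear":[0,0,0],"twist":0},
  {"linear":[0,0,0],"twist":0},
  {"linear":[0,0,0],"twist":0},
  {"linear":[0,0,0],"twist":0},
  {"linear":[0,0,0],"twist":0},
], grip=1, squeeze=35)

```text
time: 10.1
tool_pos: [0.4931, 0.2081, 0.0894]
ee_rot: [[0.948, 0.319, 0.0], [0.319, -0.948, -0.0], [-0.0, 0.0, -1.0]]
ft_force: [0.6, -0.3, -0.2]
grip_width: 0.0173
gripper_force: 0.0
```

>>> step_arm([
  {"linear":[0,0,0],"twist":0},
  {"linear":[0,0,0],"twist":0},
  {"linear":[0,0,0],"twist":0},
  {"linear":[0,0,0],"twist":0},
])

```text
time: 10.5
tool_pos: [0.4931, 0.208, 0.0895]
ee_rot: [[0.948, 0.319, 0.0], [0.319, -0.948, -0.0], [0.0, 0.0, -1.0]]
ft_force: [-0.8, -0.2, 0.7]
grip_width: 0.0003
gripper_force: 0.0
```

```bash

python3 look.py pics/w5.png knob_pointer knob knob_grip
python3 - <<'E'
import cv2,numpy as np
a=cv2.imread("pics/w5.png")[60:300,160:480];a=cv2.resize(a,None,fx=1.6,fy=1.6)
from h import camera
s=camera("scene")["image"][150:200,280:360];s=cv2.resize(s,(512,320),interpolation=cv2.INTER_CUBIC)
cv2.imwrite("pics/w5c.png",cv2.resize(np.vstack([a,s]),None,fx=.85,fy=.85))
E
```

```text
10.5 [0.4931 0.208  0.0895] [[0.948, 0.319, 0.0], [0.319, -0.948, -0.0], [0.0, 0.0, -1.0]]
knob_pointer [315.2 177.9] 0.61 [0.5224 0.2211 0.0915]
knob_pointer [315.3 213.7] 0.39 [0.4966 0.2124 0.0915]
knob [317.1 211.5] 0.62 [0.4924 0.2097 0.069 ]
knob_grip [319.7 218.1] 0.6 [0.4959 0.2087 0.0965]
```

View pics/w5c.png

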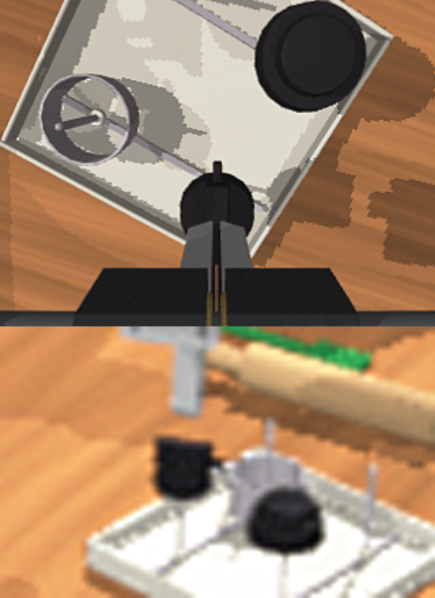

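The fingers closed on nothing. In the scene view their tips hang visibly above the knob, although the reported TCP height would put them beside the bar. I'll measure where the fingertips really are.

```bash
python3 - <<'E'
from h import *
import h
s=ctrl.sense();print("pinch_z",ctrl.pinch_z,s["tool_pos"])
w=camera("wrist");Tt=np.array(w["tool_from_camera"])
m=np.zeros((400,640),bool);m[190:260,285:350]=1
X,uv=cloud(w,Tt,m)   # tool coords
k=(X[:,2]<-.0)&(abs(X[:,0])<.03)
for v in range(195,260,5):
    q=X[(uv[:,1]==v)]; u=uv[uv[:,1]==v][:,0]
    print(v,[(int(a),*(b[[0,2]]*1000).round().astype(int)) for a,b in zip(u,q) if a in(300,306,312,318,324,330,336)])
c=camera("scene");T=pose(c)
P=np.linalg.inv(T)
for dz in(0,.02,.03,.04):
    q=(P@np.array([*(s["tool_pos"]+[0,0,dz]),1]))[:3]
    print(dz,cv2.projectPoints(q.reshape(1,1,3),np.zeros(3),np.zeros(3),K(c),np.array(c["dist_coeffs"],float))[0].ravel().round(1))
E
```

```text
pinch_z 0.0188 [0.49311927 0.2080283  0.08945646]
195 [(300, np.int64(15), np.int64(15)), (306, np.int64(18), np.int64(4)), (312, np.int64(21), np.int64(-10)), (318, np.int64(21), np.int64(-11)), (324, np.int64(21), np.int64(-11)), (330, np.int64(18), np.int64(3)), (336, np.int64(16), np.int64(11))]
200 [(300, np.int64(14), np.int64(4)), (306, np.int64(14), np.int64(3)), (312, np.int64(19), np.int64(-16)), (318, np.int64(19), np.int64(-16)), (324, np.int64(19), np.int64(-16)), (330, np.int64(14), np.int64(3)), (336, np.int64(14), np.int64(3))]
205 [(300, np.int64(10), np.int64(3)), (306, np.int64(10), np.int64(3)), (312, np.int64(15), np.int64(-14)), (318, np.int64(15), np.int64(-16)), (324, np.int64(15), np.int64(-16)), (330, np.int64(10), np.int64(2)), (336, np.int64(10), np.int64(2))]
210 [(300, np.int64(6), np.int64(4)), (306, np.int64(6), np.int64(2)), (312, np.int64(11), np.int64(-15)), (318, np.int64(12), np.int64(-16)), (324, np.int64(12), np.int64(-16)), (330, np.int64(6), np.int64(3)), (336, np.int64(6), np.int64(2))]
215 [(300, np.int64(2), np.int64(3)), (306, np.int64(2),
[... 1556 characters left out ...]
(-73)), (324, np.int64(10), np.int64(-76)), (330, np.int64(11), np.int64(-77)), (336, np.int64(10), np.int64(-76))]
250 [(300, np.int64(10), np.int64(-82)), (306, np.int64(10), np.int64(-82)), (312, np.int64(10), np.int64(-82)), (318, np.int64(8), np.int64(-78)), (324, np.int64(10), np.int64(-82)), (330, np.int64(11), np.int64(-83)), (336, np.int64(10), np.int64(-82))]
255 [(300, np.int64(10), np.int64(-88)), (306, np.int64(10), np.int64(-88)), (312, np.int64(10), np.int64(-88)), (318, np.int64(9), np.int64(-85)), (324, np.int64(10), np.int64(-87)), (330, np.int64(11), np.int64(-89)), (336, np.int64(11), np.int64(-89))]
0 [313.5 174.8]
0.02 [313.7 170.5]
0.03 [313.8 168.3]
0.04 [313.9 166.1]
```

The depth points show the finger fronts ending at about tool z = −40 mm. The scene view puts the tip about 39 mm above the reported TCP. The fingers really end about 40 mm short of the stated TCP, so I'll work from the measured tip. I'll open, refine that figure, then go lower.

>>> step_arm([
  {"linear":[0,0,0],"twist":0},
  {"linear":[0,0,0],"twist":0},
  {"linear":[0,0,0],"twist":0},
  {"linear":[0,0,0],"twist":0},
  {"linear":[0,0,0],"twist":0},
  {"linear":[0,0,0],"twist":0},
  {"linear":[0,0,0],"twist":0},
], grip=-0.3)

```text
time: 11.55
tool_pos: [0.4931, 0.208, 0.0894]
ee_rot: [[0.948, 0.319, 0.0], [0.319, -0.948, -0.0], [-0.0, 0.0, -1.0]]
ft_force: [-0.4, -0.6, 1.0]
grip_width: 0.0528
gripper_force: 0.0
```

```bash
python3 - <<'E'
from h import *
s=ctrl.sense();print(s["time"],s["grip_width"])
w=camera("wrist");Tt=np.array(w["tool_from_camera"])
X,uv=cloud(w,Tt,np.ones((400,640),bool))
k=(X[:,2]<-.02)&(X[:,2]>-.09)&(abs(X[:,1])<.06)&(abs(X[:,0])<.02)
F=X[k]
for sg in(1,-1):
    q=F[F[:,1]*sg>0];t=np.sort(q[:,2])[::-1];print(len(q),"tip z",t[[0,3,10,20,40]].round(4),"inner y",np.percentile(q[:,1]*sg,2).round(4))
    e=q[q[:,2]>t[0]-.006];print(e.mean(0).round(4),e.min(0).round(4),e.max(0).round(4))
h=(abs(X[:,0])<.045)&(X[:,2]>-.025)&(X[:,2]<.01)&(abs(X[:,1])<.03)
b=X[h&(X[:,2]<-.011)];f=X[h&(X[:,2]>-.002)&(X[:,2]<.006)]
print("bar",np.median(b[:,2]),cv2.minAreaRect((b[:,:2]*1000).astype(np.float32)),"face z",np.median(f[:,2]))
E
```

```text
11.55 0.05283551250355157
1221 tip z [-0.0395 -0.0402 -0.0412 -0.042  -0.0433] inner y 0.0259
[ 0.0058  0.0276 -0.0428] [-0.0068  0.0257 -0.0452] [ 0.0106  0.0338 -0.0395]
1211 tip z [-0.0395 -0.04   -0.0409 -0.042  -0.0437] inner y 0.0269
[ 0.0058 -0.0285 -0.0429] [-0.0069 -0.0351 -0.0455] [ 0.0108 -0.0269 -0.0395]
bar -0.015737737692404857 ((-0.3723106384277344, -0.25313568115234375), (43.63935089111328, 12.942033767700195), 0.36708083748817444) face z 0.0030510263722611647
```

>>> step_arm([
  {"linear":[0,0,0.6],"twist":0},
  {"linear":[0,0,0.6],"twist":0},
  {"linear":[0,0,0.5],"twist":0},
  {"linear":[0,0,0.28],"twist":0},
  {"linear":[0,0,0],"twist":0},
  {"linear":[0,0,0],"twist":0},
])

```text
time: 12.2
tool_pos: [0.4931, 0.208, 0.0497]
ee_rot: [[0.948, 0.319, -0.0], [0.319, -0.948, -0.0], [-0.0, 0.0, -1.0]]
ft_force: [0.7, -0.6, -0.8]
grip_width: 0.061
gripper_force: 0.0
```

>>> step_arm([
  {"linear":[0,0,0],"twist":0},
  {"linear":[0,0,0],"twist":0},
  {"linear":[0,0,0],"twist":0},
  {"linear":[0,0,0],"twist":0},
  {"linear":[0,0,0],"twist":0},
  {"linear":[0,0,0],"twist":0},
  {"linear":[0,0,0],"twist":0},
  {"linear":[0,0,0],"twist":0},
], grip=1, squeeze=35)

```text
time: 13.0
tool_pos: [0.4931, 0.2081, 0.0499]
ee_rot: [[0.948, 0.319, 0.0], [0.319, -0.948, -0.0], [0.0, 0.0, -1.0]]
ft_force: [0.2, -0.1, 0.6]
grip_width: 0.0125
gripper_force: 35.0
```

Gripped: the width is 12.5 mm at 35 N. I'll lift straight up, carry the knob over the stem and turn it.

>>> step_arm([
  {"linear":[0,0,-0.5],"twist":0},
  {"linear":[0,0,-0.8],"twist":0},
  {"linear":[0,0,-1],"twist":0},
  {"linear":[0,0,-1],"twist":0},
  {"linear":[0,0,-1],"twist":0},
])

```text
time: 13.5
tool_pos: [0.4928, 0.2079, 0.1372]
ee_rot: [[0.948, 0.319, -0.0], [0.319, -0.948, -0.0], [-0.0, 0.0, -1.0]]
ft_force: [-0.0, -0.3, -0.2]
grip_width: 0.0128
gripper_force: 35.0
```

>>> step_arm([
  {"linear":[-0.34,0.985,0],"twist":0},
  {"linear":[-0.34,0.985,0],"twist":0},
  {"linear":[-0.34,0.985,0],"twist":0},
  {"linear":[-0.34,0.985,0],"twist":0},
  {"linear":[-0.34,0.985,0],"twist":0},
  {"linear":[-0.34,0.985,0],"twist":0},
  {"linear":[-0.34,0.985,0],"twist":0},
  {"linear":[-0.34,0.985,0],"twist":0},
  {"linear":[-0.34,0.985,0],"twist":0},
  {"linear":[-0.34,0.985,0],"twist":0},
  {"linear":[-0.34,0.985,0],"twist":0},
  {"linear":[-0.34,0.985,0],"twist":0},
  {"linear":[-0.34,0.985,0],"twist":0},
  {"linear":[-0.34,0.985,0],"twist":0},
  {"linear":[-0.34,0.985,0],"twist":0},
  {"linear":[-0.34,0.985,0],"twist":0},
])

```text
time: 15.1
tool_pos: [0.4903, -0.1262, 0.1365]
ee_rot: [[0.948, 0.319, -0.0], [0.319, -0.948, -0.0], [-0.0, 0.0, -1.0]]
ft_force: [1.3, -0.3, -1.4]
grip_width: 0.0126
gripper_force: 35.0
```

>>> step_arm([
  {"linear":[0,0,0],"twist":0.66},
  {"linear":[0,0,0],"twist":0.66},
  {"linear":[0,0,0],"twist":0.66},
  {"linear":[0,0,0],"twist":0.66},
  {"linear":[0,0,0],"twist":0.66},
  {"linear":[0,0,0],"twist":0},
  {"linear":[0,0,0],"twist":0},
  {"linear":[0,0,0],"twist":0},
])

```text
time: 15.9
tool_pos: [0.4906, -0.1254, 0.1361]
ee_rot: [[0.999, 0.038, 0.0], [0.038, -0.999, -0.0], [0.0, 0.0, -1.0]]
ft_force: [-0.3, 0.7, -1.3]
grip_width: 0.0123
gripper_force: 35.0
```

```bash

python3 look.py pics/w6.png stem_tip knob_pointer
python3 - <<'E'
from h import *
z=np.load("last.npz")
im=z["img"][100:260,220:420];cv2.imwrite("pics/w6c.png",cv2.resize(im,None,fx=3.7,fy=3.7,interpolation=cv2.INTER_CUBIC))
s=ctrl.sense();w=camera("wrist");X,uv=cloud(w,np.array(w["tool_from_camera"]),np.ones((400,640),bool))
f=X[(abs(X[:,0])<.035)&(abs(X[:,1])<.03)&(X[:,2]>-.045)&(X[:,2]<-.02)];print("face",len(f),np.median(f[:,2]))
g=(w["image"].max(2)<60)&(w["range_z"]>0)
b=X[g[uv[:,1],uv[:,0]]&(abs(X[:,1])<.03)&(X[:,2]>-.07)&(X[:,2]<-.01)&(X[:,0]<.05)&(X[:,0]>.012)]
n=b[(b[:,0]>.0235)];print("nose",len(n),n.mean(0).round(4),"tip x",n[:,0].max() if len(n) else 0, "face", b[abs(b[:,1])>.01].mean(0).round(4),b.max(0))
E
```

```text
15.9 [ 0.4906 -0.1254  0.1361] [[0.999, 0.038, 0.0], [0.038, -0.999, -0.0], [0.0, 0.0, -1.0]]
stem_tip [319.9 190.6] 0.66 [ 0.4912 -0.1258  0.039 ]
stem_tip [320.5 229.3] 0.52 [ 0.4474 -0.1281  0.039 ]
knob_pointer [315.4 186.6] 0.88 [ 0.5062 -0.1211  0.0915]
face 995 -0.03590538772682311
nose 114 [ 0.0278 -0.0007 -0.0449] tip x 0.031242480226284994 face [ 0.015  -0.0015 -0.0311] [ 0.03124248  0.01711854 -0.01936654]
```

View pics/w6c.png

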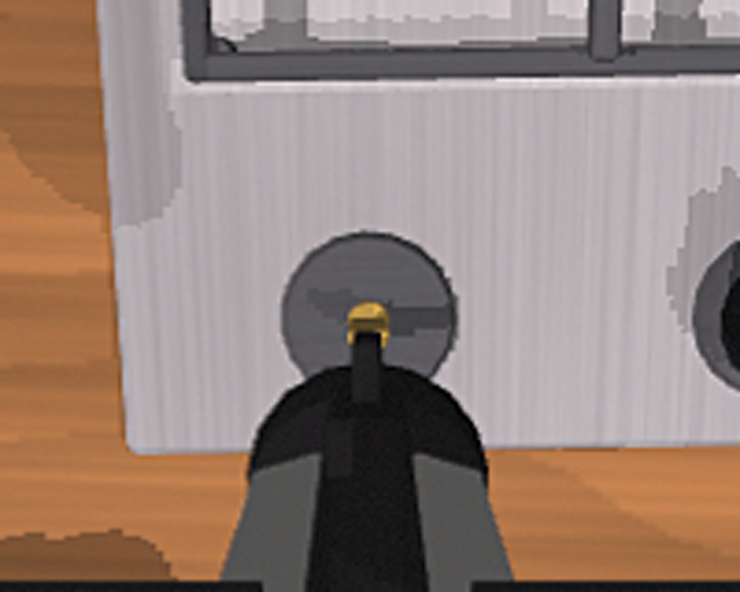

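The knob is held with its pointer (crop 368, 345) lined up with the stem (368, 320). The flat's line is level in the image, so the yaw matches. I'll lower to just above the stem tip.

>>> step_arm([
  {"linear":[0.04,0,0.8],"twist":0},
  {"linear":[0,0,1],"twist":0},
  {"linear":[0,0,1],"twist":0},
  {"linear":[0,0,1],"twist":0},
  {"linear":[0,0,0.8],"twist":0},
  {"linear":[0,0,0.6],"twist":0},
  {"linear":[0,0,0],"twist":0},
  {"linear":[0,0,0],"twist":0},
  {"linear":[0,0,0],"twist":0},
])

```text
time: 17.0
tool_pos: [0.4924, -0.1257, 0.0331]
ee_rot: [[0.999, 0.037, 0.002], [0.037, -0.999, -0.001], [0.002, 0.001, -1.0]]
ft_force: [-0.2, -0.1, -0.7]
grip_width: 0.0127
gripper_force: 35.0
```

>>> step_arm([
  {"linear":[0,0,0.1],"twist":0},
  {"linear":[0,0,0.1],"twist":0},
  {"linear":[0,0,0.1],"twist":0},
  {"linear":[0,0,0.1],"twist":0},
  {"linear":[0,0,0],"twist":0},
  {"linear":[0,0,0],"twist":0},
])

```text
time: 17.6
tool_pos: [0.4914, -0.1254, 0.0238]
ee_rot: [[0.999, 0.037, -0.0], [0.037, -0.999, -0.0], [-0.0, 0.0, -1.0]]
ft_force: [-0.9, -0.1, -0.7]
grip_width: 0.0129
gripper_force: 35.0
```

>>> step_arm([
  {"linear":[0,0,0.1],"twist":0},
  {"linear":[0,0,0.1],"twist":0},
  {"linear":[0,0,0.1],"twist":0},
  {"linear":[0,0,0],"twist":0},
  {"linear":[0,0,0],"twist":0},
])

```text
time: 18.1
tool_pos: [0.4914, -0.1254, 0.0178]
ee_rot: [[0.999, 0.037, -0.0], [0.037, -0.999, -0.0], [-0.0, 0.0, -1.0]]
ft_force: [0.2, -0.2, -0.1]
grip_width: 0.0126
gripper_force: 35.0
```

>>> step_arm([
  {"linear":[0,0,0.1],"twist":0},
  {"linear":[0,0,0.1],"twist":0},
  {"linear":[0,0,0],"twist":0},
  {"linear":[0,0,0],"twist":0},
])

```text
time: 18.5
tool_pos: [0.4914, -0.1253, 0.0138]
ee_rot: [[0.999, 0.037, -0.0], [0.037, -0.999, -0.0], [-0.0, -0.0, -1.0]]
ft_force: [-0.4, -0.5, -0.1]
grip_width: 0.0131
gripper_force: 35.0
```

No force yet and about 6 mm on, so it's going in cleanly. On down toward home at z ≈ 0.005.

>>> step_arm([
  {"linear":[0,0,0.1],"twist":0},
  {"linear":[0,0,0.1],"twist":0},
  {"linear":[0,0,0.1],"twist":0},
  {"linear":[0,0,0],"twist":0},
  {"linear":[0,0,0],"twist":0},
])

```text
time: 19.0
tool_pos: [0.4914, -0.1254, 0.0078]
ee_rot: [[0.999, 0.037, -0.0], [0.037, -0.999, -0.0], [-0.0, 0.0, -1.0]]
ft_force: [-0.7, 0.0, -1.0]
grip_width: 0.0131
gripper_force: 35.0
```

>>> step_arm([
  {"linear":[0,0,0.1],"twist":0},
  {"linear":[0,0,0.05],"twist":0},
  {"linear":[0,0,0],"twist":0},
  {"linear":[0,0,0],"twist":0},
])

```text
time: 19.4
tool_pos: [0.4914, -0.1254, 0.0048]
ee_rot: [[0.999, 0.037, -0.0], [0.037, -0.999, -0.0], [-0.0, 0.0, -1.0]]
ft_force: [0.9, 0.6, -0.3]
grip_width: 0.0127
gripper_force: 35.0
```

>>> step_arm([
  {"linear":[0,0,0.05],"twist":0},
  {"linear":[0,0,0.05],"twist":0},
  {"linear":[0,0,0],"twist":0},
  {"linear":[0,0,0],"twist":0},
])

```text
time: 19.8
tool_pos: [0.4914, -0.1254, 0.0028]
ee_rot: [[0.999, 0.037, -0.0], [0.037, -0.999, -0.0], [-0.0, 0.0, -1.0]]
ft_force: [-0.6, 0.8, -1.3]
grip_width: 0.0128
gripper_force: 35.0
```

>>> step_arm([
  {"linear":[0,0,0.05],"twist":0},
  {"linear":[0,0,0.05],"twist":0},
  {"linear":[0,0,0],"twist":0},
  {"linear":[0,0,0],"twist":0},
])

```text
time: 20.2
tool_pos: [0.4916, -0.1254, 0.0011]
ee_rot: [[0.999, 0.037, 0.0], [0.037, -0.999, -0.0], [0.0, 0.0, -1.0]]
ft_force: [-0.9, 0.8, -0.3]
grip_width: 0.0129
gripper_force: 35.0
```

>>> step_arm([
  {"linear":[0,0,0.05],"twist":0},
  {"linear":[0,0,0.05],"twist":0},
  {"linear":[0,0,0],"twist":0},
  {"linear":[0,0,0],"twist":0},
])

```text
time: 20.6
tool_pos: [0.4916, -0.1254, -0.0008]
ee_rot: [[0.999, 0.037, 0.0], [0.037, -0.999, -0.0], [0.0, 0.0, -1.0]]
ft_force: [-0.5, 0.3, 4.3]
grip_width: 0.0125
gripper_force: 35.0
```

>>> step_arm([
  {"linear":[0,0,0.05],"twist":0},
  {"linear":[0,0,0],"twist":0},
  {"linear":[0,0,0],"twist":0},
])

```text
time: 20.9
tool_pos: [0.4916, -0.1255, -0.0019]
ee_rot: [[0.999, 0.037, 0.0], [0.037, -0.999, -0.0], [0.0, 0.0, -1.0]]
ft_force: [-0.4, 1.3, 5.7]
grip_width: 0.0128
gripper_force: 35.0
```

Home, and the spring is engaged (4.3 N, then 5.7 N). I'll squeeze harder and press to the stop.

>>> step_arm([
  {"linear":[0,0,0],"twist":0},
  {"linear":[0,0,0.05],"twist":0},
  {"linear":[0,0,0.05],"twist":0},
  {"linear":[0,0,0],"twist":0},
  {"linear":[0,0,0],"twist":0},
], squeeze=55)

```text
time: 21.4
tool_pos: [0.4916, -0.1255, -0.0036]
ee_rot: [[0.999, 0.037, 0.0], [0.037, -0.999, -0.0], [0.0, 0.0, -1.0]]
ft_force: [-1.6, 1.2, 5.6]
grip_width: 0.0123
gripper_force: 55.0
```

>>> step_arm([
  {"linear":[0,0,0.05],"twist":0},
  {"linear":[0,0,0.03],"twist":0},
  {"linear":[0,0,0],"twist":0},
  {"linear":[0,0,0],"twist":0},
])

```text
time: 21.8
tool_pos: [0.4918, -0.1255, -0.004]
ee_rot: [[0.999, 0.037, 0.001], [0.037, -0.999, -0.0], [0.001, 0.0, -1.0]]
ft_force: [-3.5, 1.6, 12.1]
grip_width: 0.0126
gripper_force: 55.0
```

>>> step_arm([
  {"linear":[0,0,0.04],"twist":0},
  {"linear":[0,0,0.04],"twist":0},
  {"linear":[0,0,0],"twist":0},
  {"linear":[0,0,0],"twist":0},
])

```text
time: 22.2
tool_pos: [0.4919, -0.1255, -0.0042]
ee_rot: [[0.999, 0.037, 0.001], [0.037, -0.999, -0.001], [0.001, 0.001, -1.0]]
ft_force: [-6.5, 2.4, 17.9]
grip_width: 0.0124
gripper_force: 55.0
```

```bash
python3 - <<'E'
from h import *
s=ctrl.sense();print(s["time"],np.round(s["tool_pos"],4),np.round(s["ft_force"],1),s["wrist_torque"])
w=camera("wrist");T=pose(w,s);cv2.imwrite("pics/w7.png",w["image"])
X,uv=cloud(w,T,np.ones((400,640),bool));d=np.hypot(X[:,0]-.4916,X[:,1]+.1252)
f=X[(d<.0215)&(abs(X[:,1]+.125)>.008)&(X[:,0]>.4916)&(X[:,2]<.06)];print("face z",len(f),np.median(f[:,2]).round(4))
b=X[(d>.0235)&(d<.0255)&(X[:,0]>.4916)];print("bezel z",np.median(b[:,2]).round(4),len(b))
h=X[(d>.035)&(d<.05)&(X[:,0]>.4916)];print("hob z",np.median(h[:,2]).round(4))
c=np.array([.4985,-.2545]);e=np.hypot(X[:,0]-c[0],X[:,1]-c[1]);g=X[e<.03];print("fitted",np.histogram(g[:,2],np.arange(.005,.07,.005)))
cv2.imwrite("pics/w7c.png",cv2.resize(w["image"][80:280,200:460],None,fx=3,fy=3,interpolation=cv2.INTER_CUBIC))
E
```

```text
22.2 [ 0.4919 -0.1255 -0.0042] [-6.5  2.4 17.9] [ 0.51115453  1.38423091 -0.00700529]
face z 1068 0.0327
bezel z 0.1674 4540
hob z 0.1551
fitted (array([ 575, 1428,    7,  290,  383,  373, 1292,  490,  596,  571, 1478,
          0]), array([0.005, 0.01 , 0.015, 0.02 , 0.025, 0.03 , 0.035, 0.04 , 0.045,
       0.05 , 0.055, 0.06 , 0.065]))
```

View pics/w7c.png

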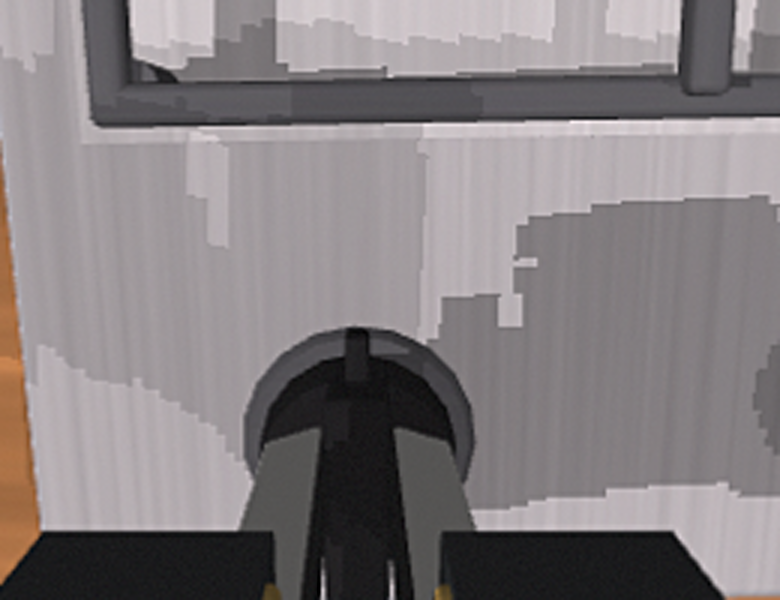

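The knob is on the stem with its pointer aligned. It sits about 5.5 mm below the level of the fitted knob's face. The force rises stiffly to 18 N with no more travel, after about 5 mm from first spring contact, so it's at the stop. Handing in.

```bash
python3 -c "
from bench import ctrl
print(ctrl.close_job())"
```

```text
the job is handed in; nothing more can be done
None
```

I handed the job in at about 22 s with the knob home on the stem and held at the valve's stop, gripped at 55 N and pressed down with about 18 N; the judged result was not shown.

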